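# Load the specimen cell and snap the hold-down frame shut

### The job

Set the square specimen cell flat in the channel of the white clamping stage and slide it gently home against the end stop, which you must find by feel. Let go of it, then tip the open spring-hinged frame over with light pressure near its free edge until it snaps down by itself flat around the cell's raised collar; do not ram the cell or the frame and leave the other things where they are.

Things in the scene. Friction and masses are not known exactly. Their poses are not given: they have to be found in the camera images.
- cell: The square specimen cell, loose on the table, about 0.2 kg: aluminium base 60 x 60 x 14 mm, on it a square steel collar 36 x 36 mm, 10 mm high, with a round glass window (24 mm high in all). Grasp it by the collar from above. Origin: centre of its underside; x, y along its sides, which are all alike. Fragile: under 30 N on the stage, under 20 N against the end stop (meet it at about 10 mm/s).
- cell_center (a point): Centre of the square specimen cell, 12 mm above its underside and 12 mm below its collar's top; axes as the cell's.
- stage: White clamping stage, fixed. Origin: centre of its underside; x along the channel towards the end stop, y towards the hinge side. Plate 190 (x) x 120 (y) mm, its top (12 mm up) is the channel's floor. Dark rails 10 mm wide, 10 mm high, from x = -50 to 24 mm (+y side) and to 60 mm (-y side), inner faces at y = +-31.5 mm (1.5 mm play each side of the cell). The fingers may press the stage and its frame with under 15 N.
- channel_floor (a point): Point on the channel's floor and middle line where the cell (its underside's centre) can be set down clear of the stop, 34 mm to -x of the stage's origin; from there it is slid 29 to 69 mm along +x until home. Axes as the stage's.
- stop_middle (a point): Middle of the range of the end stop's face, at its top edge (22 mm up). The stop, a dark bar across the channel, and the frame's bracket are one unit clamped with the face anywhere from 20 mm before to 20 mm after this point along x, not measured: feel for it, a few newtons. Home, the cell's centre is 30 mm short of the face. Fingers on the collar pass above stop and rails.
- hinge_line (a point): Point on the frame's hinge axis (along the stage's x), 50 mm to +y and 29.5 mm above the stage's origin. The frame, a 4 mm aluminium plate 61 mm along x with its middle 30 mm short of the stop's face, reaches 95 mm from this axis; its 41 x 41 mm window is centred 50 mm from it. Closed, it lies flat with the collar in the window (2.5 mm play); if the cell is not home it lands on the collar and stays up.
- frame_edge_open (a point): Where the frame's free edge is when open (its middle along x within 20 mm of this point): 85 mm to +y and 118 mm above the stage's origin, leaning outwards. The strip beside the edge is solid for 24 mm. A level push from behind (+y side) towards -y, fingertips 75 mm above the hinge axis, stays on that strip.
- frame (a joint): Frame angle, rad: 1.95 open stop (22 degrees beyond upright, outwards), 1.57 upright, 0 closed flat. An over-centre spring drives it away from 1.15: above, it springs back open; below, it springs shut by itself in about a second. Torque to tip it: 0.49 N m at the open stop (5 to 6 N at the free edge, over 15 N nearer than 33 mm to the hinge), falling to zero at 1.15.
- stack_a: Bystander: stack of four closed culture dishes, 91 mm across, 60 mm high. Origin: centre of its underside.
- stack_b: Bystander: stack of three closed culture dishes, 91 mm across, 45 mm high. Origin: centre of its underside.
- dish: Bystander: one closed culture dish, 91 mm across, 15 mm high. Origin: centre of its underside.
- round_cell: Bystander: a round specimen cell, 60 mm across, 24 mm high with a round collar; it does not fit the stage. Origin: centre of its underside.
- slide_box: Bystander: grey plastic slide box 85 x 60 x 30 mm. Origin: centre of its underside.
- dropper: Bystander: small amber dropper bottle, 32 mm across, 52 mm high. Origin: centre of its underside.
- stain_jar: Bystander: small glass jar with a white lid, 52 mm across, 55 mm high. Origin: centre of its underside.
There are look-alikes about, which are no part of the job. What is shaped like the cell but blue or orange is not meant. There is more than one size of the stage; the job needs the largest.

How it is judged:
By the outcome, as a careful person would: the job done as asked, in the order asked, and still so for the second after the job is handed in, with the robot touching nothing.
It also fails if it takes over 72 s, if anything falls off the work surface, if the arm or the gripper's body presses on something with over 40 N, if the wrist force passes 120 N, or if a joint passes its speed limit or range.

### The arm

A 6-joint arm with a two-finger parallel gripper is mounted at the origin on the work surface. World frame = base frame: x ahead of the robot, y to its left, z up, the work surface at z = 0. Lengths are in m, angles in rad, forces in N, time in s.
With the tool pointing down it reaches from about 0.4 to 0.825 m from the base axis. Payload 7 kg.
Tool frame: the origin (TCP) lies midway between the tips of the shut fingers; the grasp point (between the pads) lies 19 mm behind it; z points along the fingers, y is the line along which they close (so a half turn about z gives the same grasp; the last joint's range is limited). The gripper opens to 88 mm and grips with 3 to 60 N. Pads are 19 mm wide; open, the fingers measure 130 mm over their backs; the gripper's body (78 mm by 193 mm) begins 47 mm behind the grasp point.
Start: joints at [1.48, 0.359, 0.012, 0, -1.224, -0.288], TCP at [0.25, 0.627, 0.227] pointing down, gripper open.
Joint ranges: [-3.07, 3.07], [-1.43, 2.12], [-1.02, 1.25], [-3.03, 1.67], [-3.05, -0], [-3.03, 3.03]. Speed limits (rad/s): [2.39, 2.39, 3.01, 3.14, 3.14, 3.14].

### API

Orientations are given as a unit quaternion [x, y, z, w].
In Python, from bench import * gives the robot as it stands.
- The arm moves only by the tool move_arm, never from a script. Its argument "steps" is a list of rows, each a list of 7 numbers: the shift along the world's x, y, z in m, then the turn, a rotation vector about the world's x, y, z in units of 10 degrees (1.0 is 10 degrees), then the finger opening in m, from 0 to 0.0876. A call has 1 to 20 rows; each row is the pose to reach, as a shift and turn from the pose commanded when the call began; what a row does not reach only later rows make up. A row lasts 1/8 s, in which the tool goes at most 62.5 mm and 10.7 degrees, less where a joint would pass 70% of its speed; a pose out of reach is approached as far as the arm can. A call with a gripper value outside its range is refused whole. The fingers move at their own pace and stop on an object; the grip force is fixed at half the most. Time passes only in rows, so rows that repeat a pose let the fingers close. It gives the time, the measured TCP pose, the force, the opening and the grip force at its end, in the units of the state.
- state(): the state, without advancing time (a new reading comes with each control period).
- grab_frame(name): name is "scene" or "side" or "wrist"; returns the picture (384x512x3 uint8, blue, green, red); there is no depth.
- calibration(name): a dict with "fx", "fy", "cx", "cy" (pixels), "rvec" (rotation vector, rad) and "tvec" (3), from world to camera coordinates, as OpenCV has them. Camera axes: x right, y down, z forward; pixel columns grow to the right and rows downward; lengths in m; the calibration is good to about 2 mm. The wrist camera is an equidistant fisheye: a pixel r from the principal point sees the ray r / f radians off the axis. A picture is of the moment at which its call begins: read the wrist's pose just before it. calibration takes no time and is no camera call; for the wrist camera it gives the pose at the moment of the call.
- hand_in(): hands the job in; it is judged then, once.
Trained networks look in the newest picture that a camera, given by its name, has taken for a name from the list of things; names that differ only in an ending like _2 or _b are one class to them, and where a whole thing is asked for, a point or a joint stands for the part that bears it (a point fixed in the world has none). Each returns a list of dicts, best first, with "conf" (0 to 1); they miss things now and then, are a little off and sometimes report something else, mostly with a low value. They report only what shows in the picture. A call takes as long as a camera call. They do not tell look-alikes from the thing itself.
- trace(target, camera): "pixels" (384x512 bool, what is visible of it) and "uv" ([column, row] in pixels, amid what is visible of it).
The state is a dict: "time": time; "q": joint angles; "qvel": joint speeds; "joint_efforts": joint torques, N m; "eef_pos": TCP position; "orientation": TCP orientation; "wrist_force": force on the tool from outside, world axes, zero at the start; "torque": the same for the moment, N m; "grip_width": finger opening in m; "finger_force": force on a finger pad.
Only numpy, scipy, OpenCV 4.12 (cv2) and the standard library are available. Lean on these libraries where they do the work, as an engineer would, in place of code of your own. Each camera call takes 0.05 s, during which the arm holds its last target. There are 200 camera calls.

## Working session

There is one attempt and no reset: what is moved stays moved. The work goes in short steps, Python scripts to look and compute and a tool call to move; the robot and the scene stay as the last step left them, time stands still between calls to the robot, and variables do not carry over. Pictures are saved under pics/ and viewed, at most 10 in all, crops included, and the job is handed in when it is done.

Besides the shell and the picture viewer there is one more tool, called after ">>>" as a command line: name --pt "numbers of a row" for each row, then --argument value for the rest. move_arm: Moves the arm, as the interface text tells. Its arguments: {"type":"object","properties":{"steps":{"type":"array"}},"required":["steps"]}

```bash
mkdir -p pics; ls
python3 - <<'E'
from bench import *
import cv2, numpy as np
s=state();print({k:np.round(v,3).tolist() for k,v in s.items()})
a=grab_frame("scene");b=grab_frame("side")
cv2.imwrite("pics/scene0.png",a);cv2.imwrite("pics/side0.png",b)
for c in("scene","side","wrist"):print(c,calibration(c))
for c in("scene","side"):
  for t in("cell","stage","frame"):
    for d in trace(t,c):print(c,t,round(d["conf"],2),d["uv"],d["pixels"].sum())
E
```

```text
pics
{'time': 0.0, 'q': [1.48, 0.359, 0.011, -0.0, -1.224, -0.288], 'qvel': [0.002, 0.001, -0.001, 0.001, 0.001, -0.001], 'joint_efforts': [-0.001, -58.271, 29.307, 6.998, 0.007, -0.0], 'eef_pos': [0.249, 0.627, 0.226], 'orientation': [0.982, -0.188, -0.0, 0.001], 'wrist_force': [-0.293, 0.105, 0.338], 'torque': [0.073, 0.033, 0.01], 'finger_force': 0.0, 'grip_width': 0.088}
scene {'fx': 476.6332867758679, 'fy': 476.6332867758679, 'cx': 262.16657523936385, 'cy': 193.6675624190953, 'rvec': array([ 1.1691698 ,  2.56787761, -0.71859542]), 'tvec': array([ 0.38638401, -0.30870829,  1.8740877 ])}
side {'fx': 440.85366222540216, 'fy': 440.85366222540216, 'cx': 263.29740502677186, 'cy': 199.62047012509154, 'rvec': array([ 2.08892261, -0.59408385,  0.29266349]), 'tvec': array([-0.46126984,  0.27276205,  0.92613947])}
wrist {'fx': 297.3186396354542, 'fy': 297.3186396354542, 'cx': 258.598322728823, 'cy': 184.3097779715012, 'rvec': array([-1.64829858,  2.43136683,  0.38473511]), 'tvec': array([ 0.67412694, -0.03937861,  0.39376583])}
scene cell 0.82 [237.3, 155.1] 213
scene cell 0.56 [260.6, 137.5] 197
scene cell 0.48 [207.9, 170.5] 267
scene stage 0.81 [298.0, 227.8] 1893
scene stage 0.72 [353.7, 197.8] 775
scene stage 0.72 [211.9, 255.5] 1041
scene stage 0.25 [238.2, 160.5] 264
scene stage 0.24 [316.8, 229.5] 113
scene frame 0.62 [354.9, 196.0] 206
scene frame 0.6 [213.1, 254.1] 211
side cell 0.83 [288.1, 306.5] 724
side cell 0.83 [348.5, 299.4] 673
side cell 0.62 [245.5, 324.5] 838
side stage 0.86 [346.0, 210.7] 1012
side stage 0.74 [157.3, 227.4] 1162
side stage 0.66 [235.9, 212.0] 2474
side frame 0.75 [234.6, 193.9] 377
side frame 0.59 [348.4, 209.2] 167
```

Run:
```python
import cv2
a=cv2.imread("pics/scene0.png")[110:310,150:420];b=cv2.imread("pics/side0.png")[120:380,80:430]
cv2.imwrite("pics/sc_c.png",cv2.resize(a,None,fx=2.9,fy=2.9,interpolation=cv2.INTER_CUBIC))
cv2.imwrite("pics/sd_c.png",cv2.resize(b,None,fx=2.28,fy=2.28,interpolation=cv2.INTER_CUBIC))
```

```text
(no output)
```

View pics/sc_c.png

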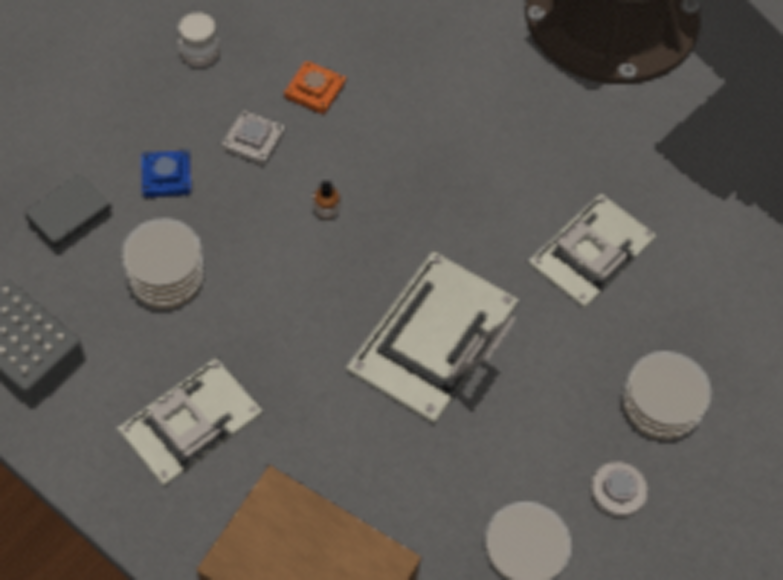

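View pics/sd_c.png

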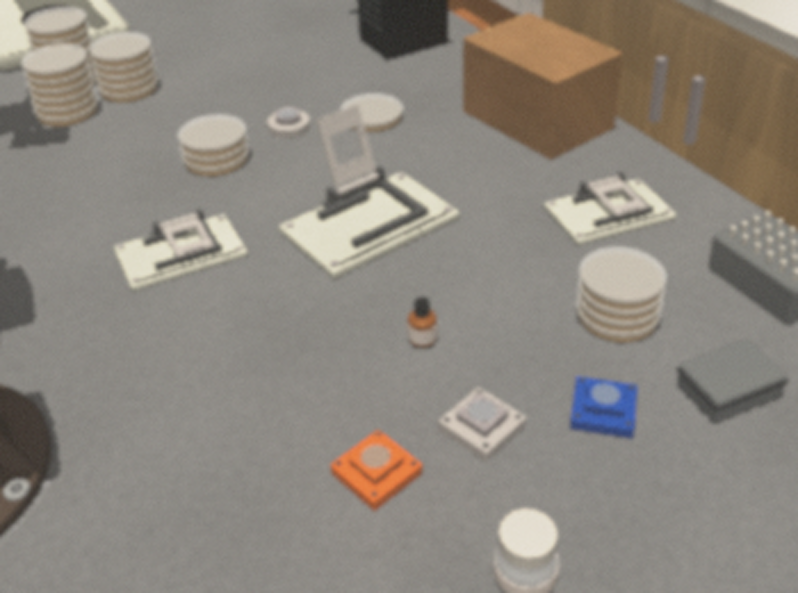

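Scene crop: three cell-shaped things: orange (260,138), blue (208,170) and plain aluminium with steel collar (237,155). The plain aluminium one is the cell. Three stages: (354,198), (212,256) and (298,228). The last is the largest and has its frame open, so it is the one; its stop bar is at crop (420,365) and its hinge side is towards crop (490,345). The side view agrees (cell ≈ (291,304), stage ≈ (241,216)).

```bash
cat > h.py <<'E'
from bench import *
import cv2, numpy as np
from scipy.optimize import least_squares
from scipy.spatial.transform import Rotation as R
def proj(P,c):
    P=np.asarray(P,float).reshape(-1,3); Rm=cv2.Rodrigues(c["rvec"])[0]
    p=P@Rm.T+c["tvec"]
    if c.get("fish"):
        r=np.hypot(p[:,0],p[:,1]); th=np.arctan2(r,p[:,2]); q=p[:,:2]/r[:,None]*th[:,None]
    else: q=p[:,:2]/p[:,2:]
    return q*[c["fx"],c["fy"]]+[c["cx"],c["cy"]]
def ray(uv,c):
    x=(np.array(uv,float)-[c["cx"],c["cy"]])/[c["fx"],c["fy"]]
    if c.get("fish"):
        t=np.hypot(*x); d=np.array([*(x/t*np.sin(t)),np.cos(t)])
    else: d=np.array([*x,1])
    Rm=cv2.Rodrigues(c["rvec"])[0]; return -Rm.T@c["tvec"],Rm.T@d
def onz(uv,z,c):
    o,d=ray(uv,c); return o+d*(z-o[2])/d[2]
def cal(n):
    c=dict(calibration(n)); c["fish"]=n=="wrist"; return c
def body(p,z,L):  # p=x,y,yaw
    L=np.asarray(L,float); c,s=np.cos(p[2]),np.sin(p[2])
    return np.c_[p[0]+c*L[:,0]-s*L[:,1],p[1]+s*L[:,0]+c*L[:,1],L[:,2]+z]
E
python3 - <<'E'
from h import *
cs,cd=cal("scene"),cal("side")
S=lambda x,y:np.array([150+x/2.9,110+y/2.9]);D=lambda x,y:np.array([80+x/2.28,120+y/2.28])
for n,a in dict(c1=(433,253),c2=(518,300),c3=(436,420),c4=(348,367)).items():print("sc",n,onz(S(*a),.012,cs).round(4))
for n,a in dict(d1=(280,228),d2=(335,272),d3=(459,213),d4=(395,175)).items():print("sd",n,onz(D(*a),.012,cd).round(4))
print("cell",onz(S(253,132),.024,cs).round(4),onz(D(484,411),.024,cd).round(4))
for a in((219,146),(246,111),(286,122),(264,165)):print("cellcorner",onz(S(*a),.014,cs).round(4))
for a in((441,421),(479,388),(525,417),(488,450)):print("cellcorner",onz(D(*a),.014,cd).round(4))
print("wristpose",-cv2.Rodrigues(cal("wrist")["rvec"])[0].T@cal("wrist")["tvec"],state()["eef_pos"])
for a in dict(drop=(326,205),sa=(165,290),blue=(167,185),orange=(315,95)).values():print(onz(S(*a),.0,cs).round(3))
E
```

```text
sc c1 [0.4588 0.058  0.012 ]
sc c2 [0.4434 0.1738 0.012 ]
sc c3 [0.6272 0.1969 0.012 ]
sc c4 [0.6419 0.0798 0.012 ]
sd d1 [0.4403 0.1596 0.012 ]
sd d2 [0.4577 0.0477 0.012 ]
sd d3 [0.6401 0.0686 0.012 ]
sd d4 [0.6166 0.1855 0.012 ]
cell [ 0.4752 -0.2198  0.024 ] [ 0.4745 -0.2284  0.024 ]
cellcorner [ 0.5143 -0.2425  0.014 ]
cellcorner [ 0.4516 -0.2541  0.014 ]
cellcorner [ 0.4309 -0.204   0.014 ]
cellcorner [ 0.4985 -0.1804  0.014 ]
cellcorner [ 0.4384 -0.2095  0.014 ]
cellcorner [ 0.493  -0.1929  0.014 ]
cellcorner [ 0.5086 -0.2477  0.014 ]
cellcorner [ 0.456  -0.2623  0.014 ]
wristpose [0.32862943 0.59611009 0.38530158] [0.24960107 0.62705544 0.22638979]
[ 0.486 -0.089  0.   ]
[ 0.703 -0.154  0.   ]
[ 0.594 -0.258  0.   ]
[ 0.366 -0.212  0.   ]
```

>>> move_arm --pt "0.03 -0.03 0.02 -0.0 0 -0.4 0.07" --pt "0.06 -0.07 0.03 0 0 -1.0 0.07" --pt "0.09 -0.11 0.03 0 0 -1.6 0.07" --pt "0.12 -0.16 0.03 0 0 -2.2 0.07" --pt "0.15 -0.2 0.03 0 0 -2.8 0.07" --pt "0.18 -0.25 0.03 0 0 -3.4 0.07" --pt "0.21 -0.3 0.03 0 0 -4.0 0.07" --pt "0.23 -0.35 0.03 0 0 -4.6 0.07" --pt "0.26 -0.4 0.03 0 0 -5.2 0.07" --pt "0.28 -0.44 0.03 0 0 -5.8 0.07" --pt "0.29 -0.48 0.03 0 0 -6.2 0.07" --pt "0.29 -0.48 0.03 0 0 -6.2 0.07" --pt "0.29 -0.48 0.03 0 0 -6.2 0.07"

```text
time: 2.02
eef_pos: [0.5397, 0.1471, 0.2567]
orientation: [0.745, -0.667, -0.0, -0.0]
wrist_force: [-0.4, 0.6, -0.0]
grip_width: 0.0697
finger_force: 0.0
```

Run:
```python
from h import *
import pickle
c=cal("wrist");a=grab_frame("wrist");cv2.imwrite("pics/w1.png",a);pickle.dump(c,open("w1.pkl","wb"))
s=state();print(s["eef_pos"],R.from_quat(s["orientation"]).as_matrix().round(3),s["q"].round(3))
Rm=cv2.Rodrigues(c["rvec"])[0];print("pos",-Rm.T@c["tvec"],"axis",Rm.T[:,2])
p=np.array([.542,.122,.12]);
print(proj(body(p,0,[[x,y,.012] for x in(-.095,.095) for y in(-.06,.06)]),c).round(1))
cv2.imwrite("pics/w1b.png",cv2.resize(a,None,fx=1.56,fy=1.56,interpolation=cv2.INTER_CUBIC))
```

```text
[0.53958082 0.14755613 0.25666158] [[ 0.11  -0.994  0.   ]
 [-0.994 -0.11   0.   ]
 [-0.    -0.    -1.   ]] [ 0.617  0.15  -0.2   -0.    -1.221 -0.506]
pos [0.54923575 0.06317931 0.41552715] axis [-0.03454426  0.30772221 -0.95084896]
[[328.4  91.2]
 [325.4 175.6]
 [188.6  92.6]
 [193.3 176.9]]
```

View pics/w1b.png

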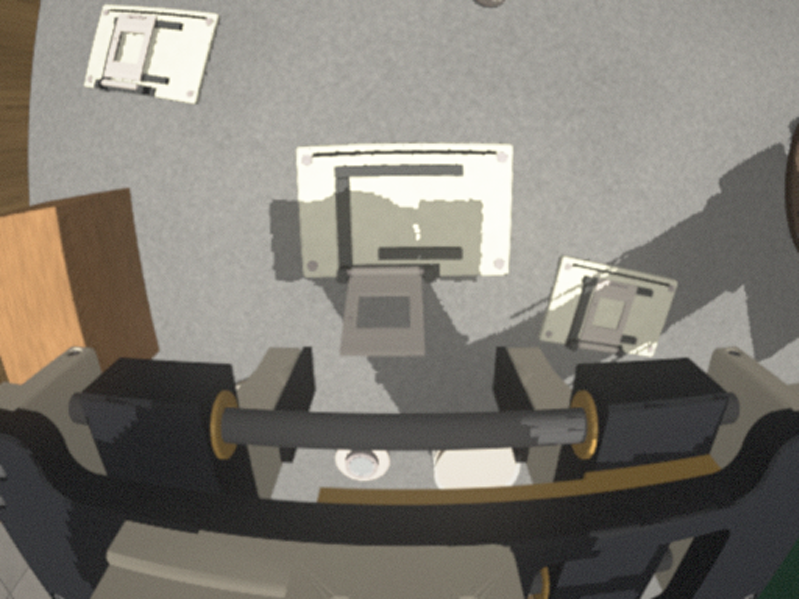

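The wrist view (1.56x) shows the largest stage with plate corners at (296,148), (513,146), (508,275) and (302,278). The stop is on the left at x≈343, and the open frame leans down towards its free edge at y≈355. I'll fit the edges for accuracy.

```bash
cat >> h.py <<'E'
def edgefit(img,c,segs,p0,z,w=5,it=6,n=25):
    """segs: (A,B) local 3D lines; strongest gradient near each, pose x,y,yaw"""
    g=cv2.GaussianBlur(cv2.cvtColor(img,cv2.COLOR_BGR2GRAY).astype(np.float32),(0,0),.8)
    p=np.array(p0,float); t=np.linspace(.08,.92,n)[:,None]
    L=np.vstack([np.array(A)*(1-t)+np.array(B)*t for A,B in segs])
    def pn(p):
        u=proj(body(p,z,L),c).reshape(len(segs),n,2); d=u[:,-1:]-u[:,:1]; d=d/np.linalg.norm(d,axis=2,keepdims=True)
        return u.reshape(-1,2),np.repeat(np.stack([-d[...,1],d[...,0]],2),n,1).reshape(-1,2)
    for k in range(it):
        ww=max(2,w-k); u,nn=pn(p); s=np.arange(-ww,ww+.01,.1)
        q=u[:,None]+s[None,:,None]*nn[:,None]
        v=cv2.remap(g,q[...,0].astype(np.float32),q[...,1].astype(np.float32),cv2.INTER_CUBIC)
        G=np.abs(np.gradient(v,axis=1)); o=s[G.argmax(1)]; ok=G.max(1)>.6
        T=u+o[:,None]*nn
        f=lambda P:(((pn(P)[0]-T)*nn).sum(1)*ok)
        r=least_squares(f,p,loss="soft_l1",f_scale=.4,x_scale=[.01,.01,.1]); p=r.x
    e=f(p).reshape(len(segs),n)
    return p,np.median(np.abs(e),1).round(2),np.median(e,1).round(2),ok.mean()
def sq(a,b,z):
    P=[(-a,-b,z),(a,-b,z),(a,b,z),(-a,b,z)]; return [(P[i],P[(i+1)%4]) for i in range(4)]
E
python3 - <<'E'
from h import *
import pickle
c=pickle.load(open("w1.pkl","rb"));a=cv2.imread("pics/w1.png")
pl=sq(.095,.06,.012)
rails=[((-.05,-.0315,.022),(.04,-.0315,.022)),((-.05,-.0415,.022),(.04,-.0415,.022))]
for n,sg in(("plate",pl),("plate-",pl[:2]+pl[3:]),("plate+rail",pl+rails)):print(n,edgefit(a,c,sg,[.542,.122,.12],0))
for n in("scene","side"):
  im=cv2.imread(f"pics/{n}0.png");print(n,edgefit(im,cal(n),pl,[.542,.122,.12],0))
E
```

```text
plate (array([0.54061711, 0.12947074, 0.12417046]), array([0.31, 0.4 , 0.  , 0.42]), array([0.14, 0.4 , 0.  , 0.42]), np.float64(0.85))
plate- (array([0.54048789, 0.12959307, 0.12137276]), array([0.17, 0.41, 0.31]), array([0.01, 0.36, 0.31]), np.float64(1.0))
plate+rail (array([0.54133312, 0.12293116, 0.12232609]), array([0.69, 0.38, 1.04, 0.24, 0.24, 0.25]), array([ 0.69,  0.38,  0.62,  0.24, -0.24,  0.17]), np.float64(0.9866666666666667))
scene (array([0.54070168, 0.13789665, 0.13264626]), array([0.78, 0.25, 0.99, 0.26]), array([0.65, 0.18, 0.9 , 0.22]), np.float64(0.95))
side (array([0.54134137, 0.11742128, 0.12534193]), array([0.25, 0.3 , 1.45, 0.22]), array([-0.25, -0.11, -0.93, -0.08]), np.float64(1.0))
```

Run:
```python
from h import *
import pickle
c=pickle.load(open("w1.pkl","rb"));a=cv2.imread("pics/w1.png")
for y in(.120,.1225,.125):
  print(y,edgefit(a,c,sq(.095,.06,.012)+[((-.05,-.0315,.022),(.04,-.0315,.022)),((-.05,-.0415,.022),(.04,-.0415,.022)),((-.05,.0315,.022),(.015,.0315,.022)),((-.05,.0415,.022),(.015,.0415,.022))],[.541,y,.123],0,w=3))
g=cv2.cvtColor(a,cv2.COLOR_BGR2GRAY)
p=[.541,.123,.1225]
u=proj(body(p,0,[[-.095,-.06,.012],[.095,-.06,.012],[.095,.06,.012],[-.095,.06,.012],[-.05,-.0315,.022],[.06,-.0315,.022],[-.05,.0315,.022],[.024,.0315,.022],[-.05,-.0415,.022],[.06,-.0415,.022]]),c);print(u.round(1))
v=cv2.resize(a[75:245,175:345],None,fx=3.5,fy=3.5,interpolation=cv2.INTER_CUBIC)
w=((u-[175,75])+.5)*3.5-.5
for i,j in((0,1),(1,2),(2,3),(3,0),(4,5),(6,7),(8,9)):cv2.line(v,tuple(w[i].round().astype(int).tolist()),tuple(w[j].round().astype(int).tolist()),(0,0,255),1)
cv2.imwrite("pics/ov1.png",v)
```

```text
0.12 (array([0.54138055, 0.12279292, 0.12106322]), array([0.73, 0.43, 0.88, 0.47, 0.21, 0.28, 0.61, 0.3 ]), array([ 0.73,  0.43,  0.52,  0.47, -0.2 ,  0.28, -0.61,  0.3 ]), np.float64(0.99))
0.1225 (array([0.54153143, 0.12282572, 0.12157991]), array([0.93, 0.33, 0.76, 0.29, 0.24, 0.29, 0.63, 0.28]), array([ 0.93,  0.33,  0.49,  0.29, -0.24,  0.29, -0.63,  0.28]), np.float64(0.99))
0.125 (array([0.54145456, 0.12276579, 0.12021337]), array([0.81, 0.5 , 0.85, 0.39, 0.26, 0.25, 0.66, 0.33]), array([ 0.81,  0.5 ,  0.48,  0.39, -0.26,  0.25, -0.66,  0.33]), np.float64(0.99))
[[328.9  91.8]
 [189.2  93.5]
 [194.1 177.8]
 [326.  176.2]
 [297.2 112.4]
 [214.  113.6]
 [296.5 158.6]
 [242.2 159.1]
 [297.2 104.9]
 [213.8 106.1]]
```

View pics/ov1.png

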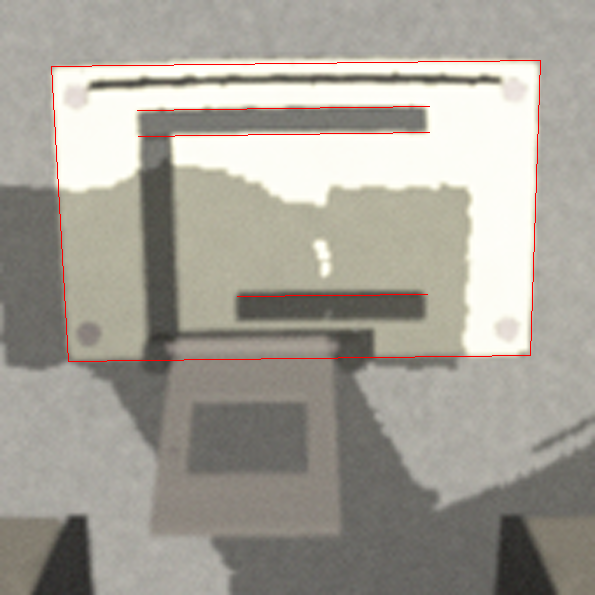

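The overlay lies on the plate and rails, so the stage is at about (0.541, 0.123), yaw 0.122. Next, the cell.

>>> move_arm --pt "-0.01 -0.05 0 0 0 0.2 0.07" --pt "-0.02 -0.1 0 0 0 0.4 0.07" --pt "-0.03 -0.15 -0.01 0 0 0.6 0.07" --pt "-0.04 -0.2 -0.02 0 0 0.8 0.07" --pt "-0.05 -0.25 -0.03 0 0 1.0 0.07" --pt "-0.055 -0.3 -0.05 0 0 1.0 0.07" --pt "-0.065 -0.345 -0.06 0 0 1.0 0.07" --pt "-0.065 -0.345 -0.06 0 0 1.0 0.07" --pt "-0.065 -0.345 -0.06 0 0 1.0 0.07"

```text
time: 3.2
eef_pos: [0.4751, -0.1973, 0.1967]
orientation: [0.8, -0.6, 0.0, -0.0]
wrist_force: [-0.8, 0.4, -0.4]
grip_width: 0.0701
finger_force: 0.0
```

Run:
```python
from h import *
import pickle
c=cal("wrist");a=grab_frame("wrist");cv2.imwrite("pics/w2.png",a);pickle.dump(c,open("w2.pkl","wb"))
s=state();print(s["eef_pos"],R.from_quat(s["orientation"]).as_matrix().round(3)[:,0])
best=None
for d in trace("cell","wrist"):print(d["conf"],d["uv"],onz(d["uv"],.018,c))
base=sq(.03,.03,.014);top=sq(.018,.018,.024)
for y0 in(.2,.29,.38):
  for pos in((.475,-.224),(.475,-.22)):print(edgefit(a,c,base+top,[*pos,y0],0,w=4))
p,*_=edgefit(a,c,base+top,[.475,-.224,.29],0,w=4)
u=proj(body(p,0,[s_[0] for s_ in base+top]),c);o=u.mean(0).astype(int)-60
v=cv2.resize(a[o[1]:o[1]+120,o[0]:o[0]+120],None,fx=4,fy=4,interpolation=cv2.INTER_CUBIC);w=((u-o)+.5)*4-.5
for k in(0,4):cv2.polylines(v,[w[k:k+4].round().astype(int)],True,(0,0,255),1)
cv2.imwrite("pics/ov2.png",v)
```

```text
[ 0.47524861 -0.1969582   0.1968735 ] [ 0.282 -0.959  0.   ]
0.95 [184.4, 80.9] [ 0.58360078 -0.26769091  0.018     ]
0.64 [268.8, 138.9] [ 0.47218515 -0.22869205  0.018     ]
0.6 [354.0, 170.6] [ 0.36133515 -0.22241509  0.018     ]
(array([ 0.47314831, -0.22480607,  0.27963722]), array([0.6 , 0.75, 0.2 , 0.2 , 0.91, 0.37, 0.89, 0.22]), array([ 0.6 ,  0.75,  0.12,  0.05, -0.91, -0.28, -0.71,  0.06]), np.float64(0.995))
(array([ 0.47306253, -0.22470309,  0.28049101]), array([0.42, 0.7 , 0.32, 0.19, 1.  , 0.33, 0.71, 0.21]), array([ 0.42,  0.7 ,  0.29,  0.1 , -1.  , -0.32, -0.68,  0.11]), np.float64(0.995))
(array([ 0.47308674, -0.22481987,  0.28052292]), array([0.57, 0.69, 0.23, 0.21, 0.9 , 0.39, 0.8 , 0.14]), array([ 0.57,  0.69,  0.14, -0.03, -0.9 , -0.34, -0.69,  0.11]), np.float64(0.995))
(array([ 0.47311606, -0.22482366,  0.27886951]), array([0.67, 0.71, 0.16, 0.2 , 0.88, 0.31, 0.87, 0.26]), array([ 0.67,  0.71,  0.13,  0.09, -0.88, -0.25, -0.7 ,  0.04]), np.float64(0.99))
(array([ 0.47313858, -0.22486368,  0.27734284]), array([0.52, 0.72, 0.19, 0.23, 0.87, 0.38, 0.92, 0.28]), array([ 0.52,  0.72,  0.16,  0.06, -0.87, -0.29, -0.74, -0.02]), np.float64(0.995))
(array([ 0.47308973, -0.22479407,  0.28116209]), array([0.64, 0.75, 0.25, 0.19, 0.94, 0.35, 0.8 , 0.17]), array([ 0.64,  0.75,  0.2 ,  0.08, -0.94, -0.33, -0.71,  0.15]), np.float64(0.995))
```

View pics/ov2.png

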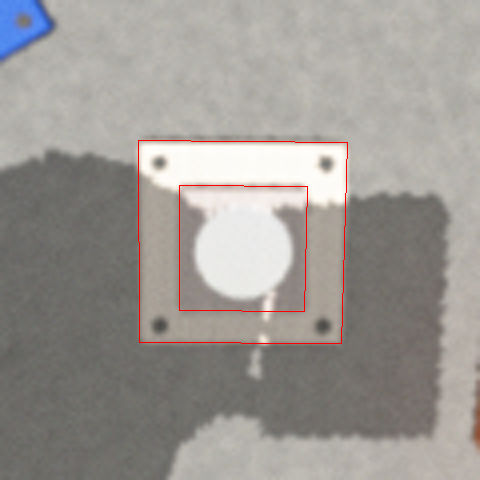

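The cell is the plain aluminium one, with grey base, steel collar and round window, and the overlay fits it. I'll descend and grasp.

>>> move_arm --pt "-0.002 -0.014 -0.04 0 0 0 0.06" --pt "-0.002 -0.027 -0.08 0 0 0 0.06" --pt "-0.002 -0.027 -0.12 0 0 0 0.06" --pt "-0.002 -0.027 -0.15 0 0 0 0.06" --pt "-0.002 -0.027 -0.17 0 0 0 0.06" --pt "-0.002 -0.027 -0.18 0 0 0 0.06" --pt "-0.002 -0.027 -0.181 0 0 0 0.06" --pt "-0.002 -0.027 -0.181 0 0 0 0.06" --pt "-0.002 -0.027 -0.181 0 0 0 0.034" --pt "-0.002 -0.027 -0.181 0 0 0 0.03" --pt "-0.002 -0.027 -0.181 0 0 0 0.03" --pt "-0.002 -0.027 -0.181 0 0 0 0.03" --pt "-0.002 -0.027 -0.181 0 0 0 0.03" --pt "-0.002 -0.027 -0.181 0 0 0 0.03"

```text
time: 5.05
eef_pos: [0.4728, -0.225, 0.0159]
orientation: [0.8, -0.6, 0.0, -0.0]
wrist_force: [-1.3, 0.4, 5.5]
grip_width: 0.0354
finger_force: 30.0
```

>>> move_arm --pt "0 0 0.02 0 0 0 0.03" --pt "0 0 0.06 0 0 0 0.03" --pt "0 0.02 0.1 0 0 0 0.03" --pt "0.005 0.06 0.12 0 0 -0.1 0.03" --pt "0.01 0.11 0.12 0 0 -0.3 0.03" --pt "0.015 0.16 0.12 0 0 -0.5 0.03" --pt "0.02 0.21 0.12 0 0 -0.7 0.03" --pt "0.025 0.26 0.12 0 0 -0.94 0.03" --pt "0.03 0.3 0.11 0 0 -0.94 0.03" --pt "0.034 0.33 0.09 0 0 -0.94 0.03" --pt "0.0346 0.3437 0.07 0 0 -0.94 0.03" --pt "0.0346 0.3437 0.044 0 0 -0.94 0.03" --pt "0.0346 0.3437 0.044 0 0 -0.94 0.03" --pt "0.0346 0.3437 0.044 0 0 -0.94 0.03"

```text
time: 6.8
eef_pos: [0.5075, 0.1187, 0.0601]
orientation: [0.748, -0.663, 0.0, 0.0]
wrist_force: [-0.0, -0.1, -2.1]
grip_width: 0.0358
finger_force: 30.0
```

Run:
```python
from h import *
import pickle
c=cal("wrist");a=grab_frame("wrist");cv2.imwrite("pics/w3.png",a);pickle.dump(c,open("w3.pkl","wb"))
s=state();x=R.from_quat(s["orientation"]).as_matrix()[:,0];print(s["eef_pos"],np.arctan2(x[1],x[0]),s["wrist_force"],s["torque"])
sg=[((-.05,-.0415,.022),(.04,-.0415,.022)),((-.05,-.0315,.022),(.04,-.0315,.022)),((.095,-.06,.012),(.095,.03,.012)),((-.095,-.06,.012),(-.095,.0,.012)),((-.095,-.06,.012),(.095,-.06,.012))]
print(edgefit(a,c,sg,[.5413,.1228,.122],0,w=4))
u=proj(body([.5413,.1228,.122],0,[q for e in sg for q in e]),c)
pc=[*s["eef_pos"][:2],np.arctan2(x[1],x[0])+np.pi/2]
cl=sq(.03,.03,.014)
print("cell",edgefit(a,c,cl[:1]+cl[1:2]+cl[3:],pc,s["eef_pos"][2]-.0159,w=4))
v=cv2.resize(a[60:360,110:410],None,fx=2,fy=2);w=((u-[110,60])+.5)*2-.5
for k in range(len(sg)):cv2.line(v,*[tuple(t.round().astype(int).tolist()) for t in w[2*k:2*k+2]],(0,0,255),1)
u=proj(body(pc,s["eef_pos"][2]-.0159,[e[0] for e in cl]),c);cv2.polylines(v,[(((u-[110,60])+.5)*2-.5).round().astype(int)],True,(0,255,0),1)
cv2.imwrite("pics/ov3.png",v)
```

```text
[0.50776818 0.11887664 0.06044223] -1.4505833221254123 [ 0.55810364 -0.13963874 -1.07226107] [ 0.04725492 -0.06268289  0.02054487]
(array([0.54185675, 0.12341259, 0.12440669]), array([2.05, 0.35, 1.29, 0.53, 0.55]), array([-2.05,  0.27,  1.29, -0.53,  0.55]), np.float64(1.0))
cell (array([0.50757687, 0.11943796, 0.12125469]), array([0.05, 0.03, 0.01]), array([-0.02,  0.  ,  0.  ]), np.float64(0.6933333333333334))
```

View pics/ov3.png

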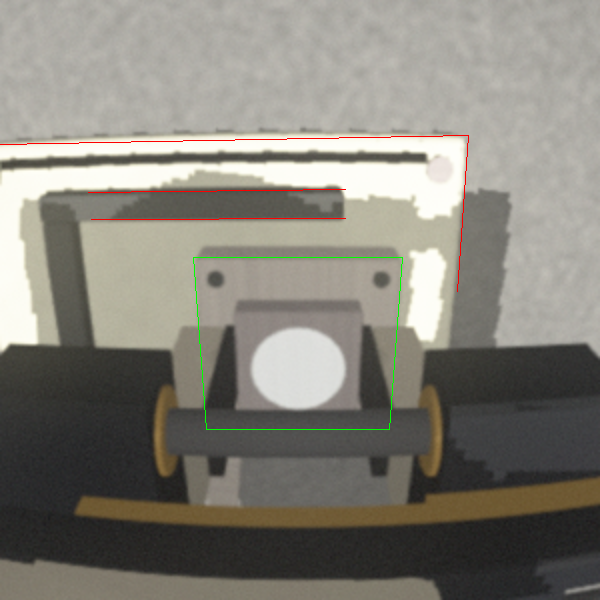

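The cell's base edge matches the green overlay, and the rail edges are about 0.5 mm off. Cell and channel are centred within about 0.3 mm in the same image, so I'll lower it.

>>> move_arm --pt "0 0 -0.01 0 0 0 0.03" --pt "0 0 -0.02 0 0 0 0.03" --pt "0 0 -0.025 0 0 0 0.03" --pt "0 0 -0.028 0 0 0 0.03" --pt "0 0 -0.03 0 0 0 0.03" --pt "0 0 -0.031 0 0 0 0.03" --pt "0 0 -0.031 0 0 0 0.03"

```text
time: 7.72
eef_pos: [0.5073, 0.1189, 0.0286]
orientation: [0.748, -0.663, 0.0, -0.0]
wrist_force: [-0.1, -0.1, -2.5]
grip_width: 0.0357
finger_force: 30.0
```

>>> move_arm --pt "0 0 -0.0005 0 0 0 0.03" --pt "0 0 -0.001 0 0 0 0.03" --pt "0 0 -0.001 0 0 0 0.03"

```text
time: 8.1
eef_pos: [0.5073, 0.1189, 0.0279]
orientation: [0.748, -0.663, 0.0, -0.0]
wrist_force: [-2.0, 0.3, 3.5]
grip_width: 0.0356
finger_force: 30.0
```

>>> move_arm --pt "0.003 0.0004 0 0 0 0 0.03" --pt "0.006 0.0007 0 0 0 0 0.03" --pt "0.009 0.0011 0 0 0 0 0.03" --pt "0.012 0.0015 0 0 0 0 0.03" --pt "0.015 0.0018 0 0 0 0 0.03" --pt "0.018 0.0022 0 0 0 0 0.03" --pt "0.021 0.0026 0 0 0 0 0.03" --pt "0.024 0.0029 0 0 0 0 0.03" --pt "0.026 0.0032 0 0 0 0 0.03" --pt "0.0272 0.0033 0 0 0 0 0.03" --pt "0.0284 0.0035 0 0 0 0 0.03"

```text
time: 9.48
eef_pos: [0.5334, 0.1211, 0.0279]
orientation: [0.748, -0.663, -0.001, 0.002]
wrist_force: [-10.9, -2.0, 12.8]
grip_width: 0.0358
finger_force: 30.0
```

Run:
```python
from h import *
import pickle
c=pickle.load(open("w1.pkl","rb"));g=cv2.GaussianBlur(cv2.cvtColor(cv2.imread("pics/w1.png"),cv2.COLOR_BGR2GRAY).astype(np.float32),(0,0),.8)
x=np.arange(.02,.075,.00025)
for y in(-.02,-.01,0,.01,.02):
  u=proj(body([.5413,.1228,.122],0,np.c_[x,0*x+y,0*x+.022]),c).astype(np.float32)
  d=np.gradient(cv2.remap(g,u[:,:1],u[:,1:],cv2.INTER_CUBIC)[:,0]);print(y,x[d.argmin()].round(4),x[d.argmax()].round(4))
```

```text
-0.02 0.0468 0.059
-0.01 0.047 0.0593
0 0.0463 0.0598
0.01 0.0465 0.06
0.02 0.0468 0.0593
```

The stop's face shows at about +46.5 mm, so home is about 24 mm further on. This force is therefore floor friction from pressing down. I'll ease up.

>>> move_arm --pt "0 0 0.0005 0 0 0 0.03" --pt "0 0 0.0008 0 0 0 0.03" --pt "0 0 0.0008 0 0 0 0.03"

```text
time: 9.85
eef_pos: [0.5358, 0.1224, 0.0282]
orientation: [0.748, -0.663, 0.0, -0.0]
wrist_force: [-0.4, 0.6, -1.8]
grip_width: 0.0357
finger_force: 30.0
```

>>> move_arm --pt "0.0015 0.0002 0 0 0 0 0.03" --pt "0.003 0.0004 0 0 0 0 0.03" --pt "0.0045 0.0005 0 0 0 0 0.03" --pt "0.006 0.0007 0 0 0 0 0.03" --pt "0.0075 0.0009 0 0 0 0 0.03" --pt "0.009 0.0011 0 0 0 0 0.03" --pt "0.0105 0.0013 0 0 0 0 0.03" --pt "0.012 0.0015 0 0 0 0 0.03" --pt "0.0132 0.0016 0 0 0 0 0.03" --pt "0.0144 0.0018 0 0 0 0 0.03" --pt "0.0156 0.0019 0 0 0 0 0.03" --pt "0.0168 0.0021 0 0 0 0 0.03"

```text
time: 11.35
eef_pos: [0.5525, 0.1245, 0.0284]
orientation: [0.748, -0.663, -0.0, -0.0]
wrist_force: [-0.7, 0.9, -1.9]
grip_width: 0.0356
finger_force: 30.0
```

>>> move_arm --pt "0.001 0.0001 0 0 0 0 0.03" --pt "0.002 0.0002 0 0 0 0 0.03" --pt "0.003 0.0004 0 0 0 0 0.03"

```text
time: 11.72
eef_pos: [0.5555, 0.1248, 0.0283]
orientation: [0.748, -0.663, -0.0, 0.0]
wrist_force: [-0.2, -0.3, -1.7]
grip_width: 0.0355
finger_force: 30.0
```

>>> move_arm --pt "0.0008 0.0001 0 0 0 0 0.03" --pt "0.0008 0.0001 0 0 0 0 0.03"

```text
time: 11.98
eef_pos: [0.5563, 0.1249, 0.0284]
orientation: [0.748, -0.663, 0.0, -0.0]
wrist_force: [-0.0, -0.2, -1.2]
grip_width: 0.0355
finger_force: 30.0
```

>>> move_arm --pt "0.0007 0.0001 0 0 0 0 0.03" --pt "0.0007 0.0001 0 0 0 0 0.03"

```text
time: 12.22
eef_pos: [0.557, 0.125, 0.0284]
orientation: [0.748, -0.663, 0.0, -0.0]
wrist_force: [0.4, 0.1, -1.6]
grip_width: 0.0357
finger_force: 30.0
```

>>> move_arm --pt "0.0008 0.0001 0 0 0 0 0.03" --pt "0.0008 0.0001 0 0 0 0 0.03"

```text
time: 12.48
eef_pos: [0.5578, 0.1251, 0.0284]
orientation: [0.748, -0.663, 0.0, -0.0]
wrist_force: [-0.4, -0.4, -2.1]
grip_width: 0.0356
finger_force: 30.0
```

>>> move_arm --pt "0.0006 0.0001 0 0 0 0 0.03" --pt "0.0006 0.0001 0 0 0 0 0.03"

```text
time: 12.72
eef_pos: [0.5584, 0.1253, 0.0284]
orientation: [0.748, -0.663, 0.0, -0.0]
wrist_force: [-0.5, 1.0, -2.5]
grip_width: 0.0356
finger_force: 30.0
```

>>> move_arm --pt "0.0006 0.0001 0 0 0 0 0.03" --pt "0.0006 0.0001 0 0 0 0 0.03"

```text
time: 12.98
eef_pos: [0.559, 0.1253, 0.0284]
orientation: [0.748, -0.663, 0.0, 0.0]
wrist_force: [0.9, 0.3, -2.2]
grip_width: 0.0353
finger_force: 30.0
```

>>> move_arm --pt "0.0005 0.0001 0 0 0 0 0.03" --pt "0.0005 0.0001 0 0 0 0 0.03"

```text
time: 13.22
eef_pos: [0.559, 0.1252, 0.0282]
orientation: [0.748, -0.663, -0.0, 0.0]
wrist_force: [-1.9, -0.1, -0.1]
grip_width: 0.0352
finger_force: 30.0
```

>>> move_arm --pt "0.0005 0.0001 0 0 0 0 0.03" --pt "0.0005 0.0001 0 0 0 0 0.03"

```text
time: 13.48
eef_pos: [0.5591, 0.1252, 0.0281]
orientation: [0.748, -0.663, -0.0, 0.001]
wrist_force: [-4.5, -0.3, 0.4]
grip_width: 0.0356
finger_force: 30.0
```

Felt the end stop: x stays at 0.559 while the force rises to 4.5 N. I'll set the cell down, let go and rise.

>>> move_arm --pt "0 0 -0.0005 0 0 0 0.03" --pt "0 0 -0.0008 0 0 0 0.03" --pt "0 0 -0.0008 0 0 0 0.03"

```text
time: 13.85
eef_pos: [0.5591, 0.1252, 0.0279]
orientation: [0.748, -0.663, -0.0, 0.001]
wrist_force: [-7.9, -0.6, 6.4]
grip_width: 0.0357
finger_force: 30.0
```

>>> move_arm --pt "0 0 0 0 0 0 0.045" --pt "0 0 0 0 0 0 0.055" --pt "0 0 0 0 0 0 0.055" --pt "0 0 0 0 0 0 0.055" --pt "0 0 0.01 0 0 0 0.055" --pt "0 -0.01 0.03 0 0 0 0.055" --pt "0 -0.03 0.06 0 0 0 0.055" --pt "0 -0.05 0.1 0 0 0 0.055" --pt "0 -0.05 0.14 0 0 0 0.055" --pt "0 -0.05 0.18 0 0 0 0.055" --pt "0 -0.03 0.21 0 0 0 0.055" --pt "0 0 0.23 0 0 0 0.055" --pt "0 0 0.23 0 0 0 0.055" --pt "0 0 0.23 0 0 0 0.055"

```text
time: 15.6
eef_pos: [0.5595, 0.1254, 0.2575]
orientation: [0.748, -0.663, -0.0, 0.0]
wrist_force: [-0.5, 0.3, -0.8]
grip_width: 0.0552
finger_force: 0.0
```

Run:
```python
from h import *
c=cal("wrist");a=grab_frame("wrist");cv2.imwrite("pics/w4.png",a)
s=state();print(s["eef_pos"],s["wrist_force"],s["q"].round(3))
S=[.5413,.1228,.122]
P=body(S,0,[[.0173,0,0]])[0];print("exp cell",P)
print(edgefit(a,c,sq(.03,.03,.026)[:2]+sq(.03,.03,.026)[3:]+sq(.018,.018,.036),[P[0],P[1],.122],0,w=3))
pts=body(S,0,[[x,.085,.118] for x in(-.013,.048)]);print("frame edge px",proj(pts,c).round(1))
print("frame mid world",body(S,0,[[.0173,.085,.118],[.0173,.05,.0295]]).round(4))
u=proj(P,c)[0].astype(int);o=u-[75,60]
cv2.imwrite("pics/ov4.png",cv2.resize(a[o[1]:o[1]+150,o[0]:o[0]+150],None,fx=4,fy=4,interpolation=cv2.INTER_CUBIC))
```

```text
[0.5594113  0.1250162  0.25713017] [ 0.00253181  0.02846682 -0.03540217] [ 0.561  0.174 -0.17  -0.    -1.228 -0.441]
exp cell [0.55847141 0.12490537 0.        ]
(array([0.55900447, 0.12361371, 0.11282731]), array([0.52, 0.26, 1.56, 0.18, 0.35, 1.62, 0.55]), array([ 0.08,  0.15, -0.76,  0.18, -0.34,  1.62,  0.14]), np.float64(1.0))
frame edge px [[286.  243.8]
 [232.9 244. ]]
frame mid world [[0.5481 0.2093 0.118 ]
 [0.5524 0.1745 0.0295]]
```

View pics/ov4.png

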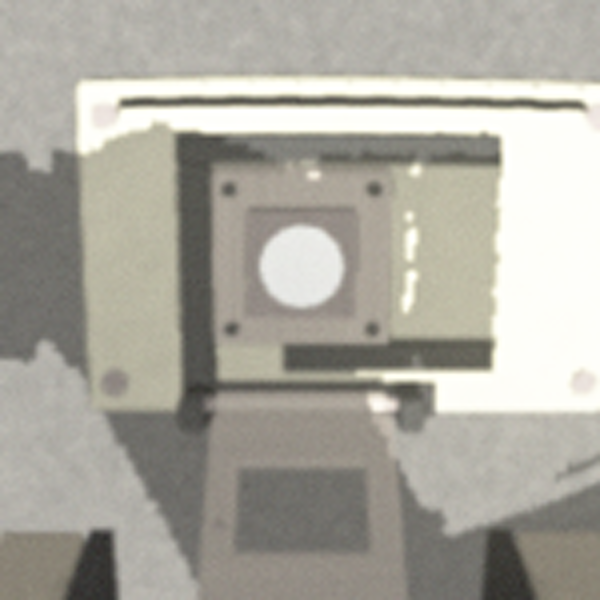

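The cell sits square and home: its edge is against the stop at crop x≈212, and the frame below is aligned with it. I'll move behind the frame with the fingers shut.

>>> move_arm --pt "-0.005 0.04 0 0 0 0 0.0" --pt "-0.01 0.08 0 0 0 0 0.0" --pt "-0.015 0.114 0 0 0 0 0.0" --pt "-0.015 0.114 -0.03 0 0 0 0.0" --pt "-0.015 0.114 -0.07 0 0 0 0.0" --pt "-0.015 0.114 -0.11 0 0 0 0.0" --pt "-0.015 0.114 -0.14 0 0 0 0.0" --pt "-0.015 0.114 -0.153 0 0 0 0.0" --pt "-0.015 0.114 -0.153 0 0 0 0.0" --pt "-0.015 0.114 -0.153 0 0 0 0.0"

```text
time: 16.9
eef_pos: [0.5457, 0.2398, 0.1058]
orientation: [0.748, -0.663, 0.0, -0.001]
wrist_force: [0.6, 0.4, 0.6]
grip_width: 0.0006
finger_force: 0.0
```

Run:
```python
from h import *
a=grab_frame("side");cv2.imwrite("pics/s5.png",cv2.resize(a[130:260,170:330],None,fx=4,fy=4,interpolation=cv2.INTER_CUBIC))
s=state();print(s["eef_pos"],s["wrist_force"],s["grip_width"])
```

```text
[0.54567142 0.23993511 0.1059487 ] [-0.71394203  0.16385636 -0.21801018] 0.00034697281551398953
```

View pics/s5.png

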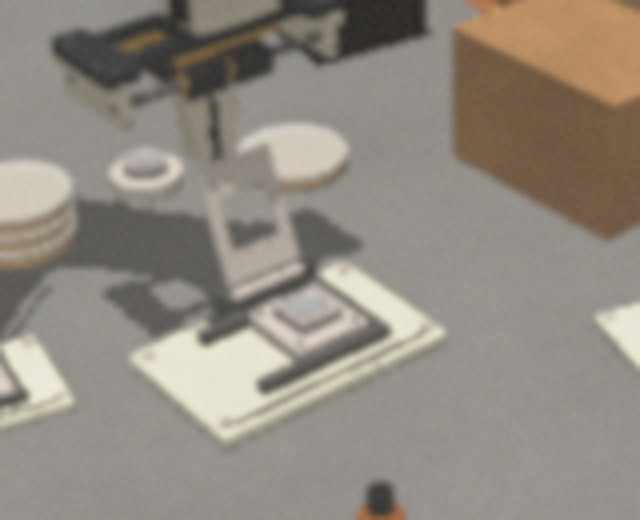

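The fingers are behind the frame's strip (crop ≈(215,150)) and clear of it. I'll push gently towards -y.

>>> move_arm --pt "0.001 -0.004 -0.001 0 0 0 0" --pt "0.001 -0.008 -0.001 0 0 0 0" --pt "0.0015 -0.01 -0.001 0 0 0 0" --pt "0.0015 -0.012 -0.001 0 0 0 0" --pt "0.002 -0.014 -0.001 0 0 0 0" --pt "0.002 -0.016 -0.001 0 0 0 0" --pt "0.002 -0.018 -0.001 0 0 0 0" --pt "0.0025 -0.02 -0.001 0 0 0 0" --pt "0.0025 -0.022 -0.001 0 0 0 0" --pt "0.003 -0.024 -0.001 0 0 0 0" --pt "0.003 -0.026 -0.001 0 0 0 0"

```text
time: 18.32
eef_pos: [0.5488, 0.2157, 0.1048]
orientation: [0.749, -0.663, -0.0, -0.002]
wrist_force: [-2.6, 8.1, 5.7]
grip_width: 0.0003
finger_force: 3.9
```

>>> move_arm --pt "0.0002 -0.002 0 0 0 0 0" --pt "0.0005 -0.004 0 0 0 0 0" --pt "0.0007 -0.006 0 0 0 0 0" --pt "0.001 -0.008 0 0 0 0 0"

```text
time: 18.82
eef_pos: [0.5503, 0.2076, 0.105]
orientation: [0.749, -0.663, 0.0, -0.002]
wrist_force: [-1.0, 5.9, 4.7]
grip_width: 0.0003
finger_force: 3.1
```

>>> move_arm --pt "0.0003 -0.0025 0 0 0 0 0" --pt "0.0006 -0.005 0 0 0 0 0" --pt "0.0009 -0.0075 0 0 0 0 0" --pt "0.0012 -0.01 0 0 0 0 0" --pt "0.0015 -0.0125 0 0 0 0 0" --pt "0.0018 -0.015 0 0 0 0 0" --pt "0.0021 -0.0175 0 0 0 0 0" --pt "0.0024 -0.02 0 0 0 0 0" --pt "0.0027 -0.0225 0 0 0 0 0" --pt "0.003 -0.025 0 0 0 0 0" --pt "0.0034 -0.0275 0 0 0 0 0" --pt "0.0037 -0.03 0 0 0 0 0" --pt "0.004 -0.0325 0 0 0 0 0" --pt "0.0043 -0.035 0 0 0 0 0"

```text
time: 20.58
eef_pos: [0.5525, 0.1699, 0.1031]
orientation: [0.748, -0.663, -0.0, 0.001]
wrist_force: [0.1, 2.8, -1.6]
grip_width: 0.0004
finger_force: 1.0
```

>>> move_arm --pt "0.0003 -0.0025 0 0 0 0 0" --pt "0.0006 -0.005 0 0 0 0 0" --pt "0.0009 -0.0075 0 0 0 0 0" --pt "0.0012 -0.01 0 0 0 0 0" --pt "0.0015 -0.0125 0 0 0 0 0" --pt "0.0018 -0.015 0 0 0 0 0" --pt "0.002 -0.017 0 0 0 0 0" --pt "0.0022 -0.019 0 0 0 0 0" --pt "0.0024 -0.021 0 0 0 0 0" --pt "0.0026 -0.023 0 0 0 0 0" --pt "0.0028 -0.025 0 0 0 0 0"

```text
time: 21.95
eef_pos: [0.5561, 0.1454, 0.1036]
orientation: [0.748, -0.663, 0.0, 0.0]
wrist_force: [0.5, 0.1, -0.9]
grip_width: 0.0005
finger_force: 0.0
```

Run:
```python
from h import *
a=grab_frame("side");cv2.imwrite("pics/s6.png",cv2.resize(a[130:260,170:330],None,fx=4,fy=4,interpolation=cv2.INTER_CUBIC))
s=state();print(s["eef_pos"],s["wrist_force"],s["finger_force"])
```

```text
[0.55599286 0.14516142 0.10352742] [ 0.25903019 -0.11309617  0.61979906] 0.0
```

View pics/s6.png

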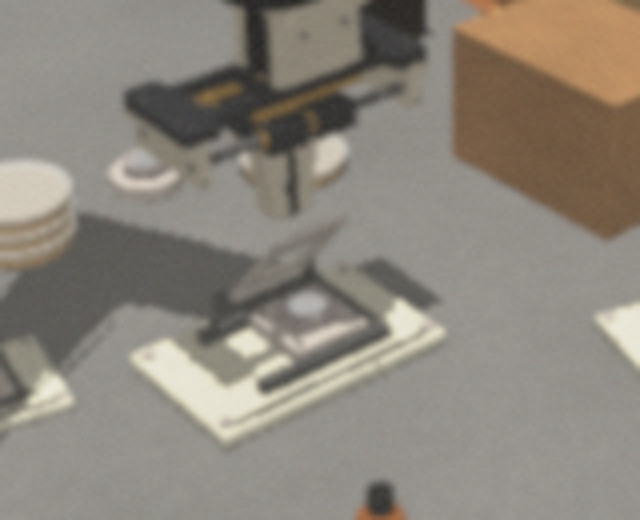

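The frame has left the fingers and is springing shut on its own. I'll rise, wait and check.

>>> move_arm --pt "0 0 0.03 0 0 0 0" --pt "0 0 0.07 0 0 0 0" --pt "0 0 0.11 0 0 0 0" --pt "0 0 0.14 0 0 0 0" --pt "0 0 0.15 0 0 0 0" --pt "0 0 0.15 0 0 0 0" --pt "0 0 0.15 0 0 0 0" --pt "0 0 0.15 0 0 0 0" --pt "0 0 0.15 0 0 0 0" --pt "0 0 0.15 0 0 0 0" --pt "0 0 0.15 0 0 0 0" --pt "0 0 0.15 0 0 0 0" --pt "0 0 0.15 0 0 0 0" --pt "0 0 0.15 0 0 0 0" --pt "0 0 0.15 0 0 0 0" --pt "0 0 0.15 0 0 0 0"

```text
time: 24.0
eef_pos: [0.556, 0.1455, 0.2535]
orientation: [0.748, -0.663, -0.0, 0.0]
wrist_force: [-0.3, 0.6, 0.6]
grip_width: 0.0004
finger_force: 0.0
```

Run:
```python
from h import *
a=grab_frame("side")[170:260,190:310];b=grab_frame("wrist")[70:200,170:350]
f=lambda i,k:cv2.resize(i,(390,int(390*i.shape[0]/i.shape[1])),interpolation=cv2.INTER_CUBIC)
a,b=f(a,0),f(b,0);h=min(len(a),len(b));cv2.imwrite("pics/fin.png",np.hstack([a[:h],b[:h]]))
s=state();print(s["time"],s["eef_pos"],s["wrist_force"])
```

```text
24.1 [0.55603325 0.14553699 0.25357354] [ 0.78752396 -0.71988946  0.05821659]
```

View pics/fin.png

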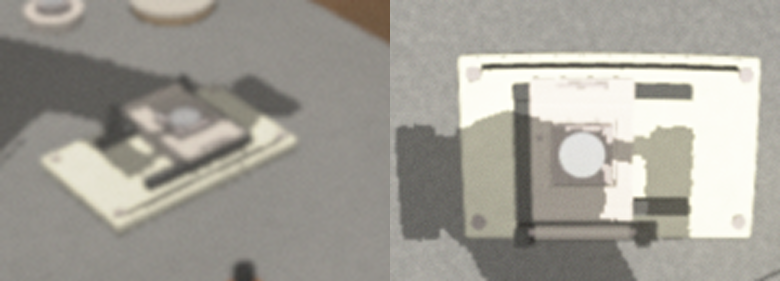

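The frame lies flat around the collar, with the collar inside the window in both views. The arm is clear of everything, so I'm handing in.

```bash
python3 -c "
from bench import *
print(hand_in())"
```

```text
the job is handed in; nothing more can be done
None
```

Job handed in at about 24 s: the cell is home against the end stop (felt at about 4.5 N, 8 N while being set down), the frame sprang shut flat around its collar, and I touched nothing else.

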